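# Print the price label for a carton of bolts on the counter scale

### The arm

A 6-joint arm with a two-finger parallel gripper is mounted at the origin on the work surface. World frame = base frame: x ahead of the robot, y to its left, z up, the work surface at z = 0. Lengths are in m, angles in degrees, forces in N, time in s.
With the tool pointing down it reaches from about 0.3 to 0.875 m from the base axis. Payload 6.4 kg.
Tool frame: the origin (TCP) lies on the centre line of the jaws, within the pads' length; the fingertips stand 11 mm ahead of it and the grasp point (between the pads) lies 8 mm behind it; z points along the fingers, y is the line along which they close (so a half turn about z gives the same grasp; the last joint's range is limited). The gripper opens to 85 mm and grips with 20 to 120 N. Pads are 22 mm wide; open, the fingers measure 114 mm over their backs; the gripper's body (76 mm by 85 mm) begins 54 mm behind the grasp point. The pads swing forward as they close: fully open they stand 13 mm farther back than shut.
Start: joints at [61.404, 10.359, 92.074, -0, 77.567, -11.82], TCP at [0.166, 0.551, 0.242] pointing down, gripper open.
Joint ranges: [-171.53, 171.53], [-51.25, 118.39], [17.06, 147.69], [-65.23, 245.23], [0, 150.52], [-178.68, 178.68]. Speed limits (degrees/s): [147.25, 147.25, 172.46, 180, 180, 180].

### API

Orientations are given as a 3x3 rotation matrix whose columns are the frame's x, y, z axes.
In Python, from plant import manip gives the robot as it stands.
- The arm moves only by the tool arm_command, never from a script. Its argument "targets" is one flat list of numbers, 4 for each row, row after row: the shift along the world's x, y, z in m, then the turn about the world's z in degrees. In form: [x, y, z, spin, x, y, z, spin, ...]. A call has 1 to 12 rows; each row shifts and turns the commanded pose from where the row before left it; what a row does not reach is not made up. A row lasts 1/10 s, in which the tool goes at most 50 mm and 8.59 degrees, less where a joint would pass 70% of its speed; a pose out of reach is approached as far as the arm can. A call with a gripper value outside its range is refused whole. "claw" is the finger opening in m, from 0 to 0.0854, set as the call begins (left out, the last holds). The fingers move at their own pace and stop on an object; "force" is the grip in N (left out, the last holds). Time passes only in rows, so rows that do not move let the fingers close. It gives the time, the measured TCP pose, the force, the opening and the grip force at its end, in the units of the state.
- manip.get_state(): the state, without advancing time (a new reading comes with each control period).
- manip.capture(name): name is "side" or "top"; returns the picture (480x640x3 uint8, red, green, blue); there is no depth.
- manip.camera_model(name): a dict with "vfov" (degrees; the focal length in pixels is half the picture's height over the tangent of half this angle, whatever the lens; pixels are square), "cx", "cy" (the principal point, pixels), "extrinsics" (4x4, takes a point from camera to world coordinates). Camera axes: x right, y up, looking along -z (the intrinsics and any distortion apply to the point x, -y, -z); pixel columns grow to the right and rows downward; lengths in m; the calibration is good to about 2 mm. A picture is of the moment at which its call begins. camera_model takes no time and is no camera call.
- manip.finish_job(): hands the job in; it is judged then, once.
The state is a dict: "t": time; "joints": joint angles; "qvel": joint speeds; "joint_efforts": joint torques, N m; "eef_pos": TCP position; "tool_rot": TCP orientation; "contact_force": force on the tool from outside, world axes, zero at the start; "wrist_torque": the same for the moment, N m; "opening": opening from 0.0 (shut) to 1.0 (fully open); "gripper_force": force on a finger pad.
Only numpy, scipy, OpenCV 4.12 (cv2) and the standard library are available. Lean on these libraries where they do the work, as an engineer would, in place of code of your own. Each camera call takes 0.05 s, during which the arm holds its last target. There are 200 camera calls.

### The job

The carton of bolts is already lying on the scale. Make its price label: press the blue product key, then the green print key, then the red clear key for the next customer, each lightly with a fingertip until it has clearly gone down, and let it up again before the next. Press no other key, and leave the carton and everything else on the counter where it is.

Things in the scene. Friction and masses are not known exactly. Their poses are not given: they have to be found in the camera images.
- scale: Label-printing counter scale, fixed on the counter: light plastic housing 380 mm wide (y), 405 mm deep (x), with the keys on its near part and the pan behind. Origin on the counter under its middle; x points away from the operator, from console to pan, y to the operator's left, z up. The grey printer hatch to the right of the keys stands 8 mm above the sloping console.
- console (a point): Middle of the sloping face of the console (scale's x -200 to -53 mm): rises away from the operator at 12 degrees, from 42 to 73 mm height. Two rows of four keys at scale's y 114, 68, 22, -24 mm: near row at x -171 mm, left to right zero, tare, clear, print; far row at x -122 mm the four coloured product keys, whose order changes. Beyond them a display.
- pan (a point): Middle of the top of the steel pan, 240 mm (x) by 360 mm (y), 103 mm above the counter, with a stop 9 mm high along its far edge. The carton of bolts lies on it.
- blue_base: Black frame of the blue product key, 34 mm square, which carries that key; origin on the sloping face at the key's centre, axes parallel to the scale's (upright, not sloping).
- blue_top (a point): Centre of the top of the blue product key (hex bolts), far row: cap 28 mm square standing 10 mm out of the sloping face; neighbours 46 mm to the side and 50 mm up or down the slope, centre to centre. Its axes are parallel to the scale's. The console slopes 12 degrees: the key faces the operator, its far edge is the higher one, and it moves straight into the slope.
- key_blue (a joint): Travel of the blue product key (hex bolts), far row, in m: 0 up, 0.007 fully down on its stop. Its spring takes 1 N to start, 3.5 N at 0.0025, where it acts, and 8 N at the bottom; it springs up by itself.
- yellow_top (a point): Centre of the top of the yellow product key (washers), far row: cap 28 mm square standing 10 mm out of the sloping face; neighbours 46 mm to the side and 50 mm up or down the slope, centre to centre. Its axes are parallel to the scale's. The console slopes 12 degrees: the key faces the operator, its far edge is the higher one, and it moves straight into the slope.
- key_yellow (a joint): Travel of the yellow product key (washers), far row, in m: 0 up, 0.007 fully down on its stop. Its spring takes 1 N to start, 3.5 N at 0.0025, where it acts, and 8 N at the bottom; it springs up by itself.
- white_top (a point): Centre of the top of the white product key (nails), far row: cap 28 mm square standing 10 mm out of the sloping face; neighbours 46 mm to the side and 50 mm up or down the slope, centre to centre. Its axes are parallel to the scale's. The console slopes 12 degrees: the key faces the operator, its far edge is the higher one, and it moves straight into the slope.
- key_white (a joint): Travel of the white product key (nails), far row, in m: 0 up, 0.007 fully down on its stop. Its spring takes 1 N to start, 3.5 N at 0.0025, where it acts, and 8 N at the bottom; it springs up by itself.
- black_top (a point): Centre of the top of the black product key (nuts), far row: cap 28 mm square standing 10 mm out of the sloping face; neighbours 46 mm to the side and 50 mm up or down the slope, centre to centre. Its axes are parallel to the scale's. The console slopes 12 degrees: the key faces the operator, its far edge is the higher one, and it moves straight into the slope.
- key_black (a joint): Travel of the black product key (nuts), far row, in m: 0 up, 0.007 fully down on its stop. Its spring takes 1 N to start, 3.5 N at 0.0025, where it acts, and 8 N at the bottom; it springs up by itself.
- zero_top (a point): Centre of the top of the grey zero key, near row, leftmost: cap 28 mm square standing 10 mm out of the sloping face; neighbours 46 mm to the side and 50 mm up or down the slope, centre to centre. Its axes are parallel to the scale's. The console slopes 12 degrees: the key faces the operator, its far edge is the higher one, and it moves straight into the slope.
- key_zero (a joint): Travel of the grey zero key, near row, leftmost, in m: 0 up, 0.007 fully down on its stop. Its spring takes 1 N to start, 3.5 N at 0.0025, where it acts, and 8 N at the bottom; it springs up by itself.
- tare_top (a point): Centre of the top of the grey tare key, near row, second from left: cap 28 mm square standing 10 mm out of the sloping face; neighbours 46 mm to the side and 50 mm up or down the slope, centre to centre. Its axes are parallel to the scale's. The console slopes 12 degrees: the key faces the operator, its far edge is the higher one, and it moves straight into the slope.
- key_tare (a joint): Travel of the grey tare key, near row, second from left, in m: 0 up, 0.007 fully down on its stop. Its spring takes 1 N to start, 3.5 N at 0.0025, where it acts, and 8 N at the bottom; it springs up by itself.
- clear_top (a point): Centre of the top of the red clear key, near row, third from left: cap 28 mm square standing 10 mm out of the sloping face; neighbours 46 mm to the side and 50 mm up or down the slope, centre to centre. Its axes are parallel to the scale's. The console slopes 12 degrees: the key faces the operator, its far edge is the higher one, and it moves straight into the slope.
- key_clear (a joint): Travel of the red clear key, near row, third from left, in m: 0 up, 0.007 fully down on its stop. Its spring takes 1 N to start, 3.5 N at 0.0025, where it acts, and 8 N at the bottom; it springs up by itself.
- print_top (a point): Centre of the top of the green print key, near row, rightmost: cap 28 mm square standing 10 mm out of the sloping face; neighbours 46 mm to the side and 50 mm up or down the slope, centre to centre. Its axes are parallel to the scale's. The console slopes 12 degrees: the key faces the operator, its far edge is the higher one, and it moves straight into the slope.
- key_print (a joint): Travel of the green print key, near row, rightmost, in m: 0 up, 0.007 fully down on its stop. Its spring takes 1 N to start, 3.5 N at 0.0025, where it acts, and 8 N at the bottom; it springs up by itself.
- bolt_box_center (a point): Centre of the loose carton of bolts with a blue band, 80 x 130 x 55 mm (x, y, z), that lies on the pan, about 0.5 to 0.9 kg. It stays there.
- washer_box_center (a point): Centre of the loose carton with a yellow band, 90 x 120 x 70 mm, standing on the counter to the left of the scale.
- spray_can_center (a point): Centre (85 mm up) of the loose spray can, diameter 56 mm, 170 mm tall, standing to the right of the console.
- hammer: Loose hammer, 270 mm long, 26 mm high, lying on the counter in front of the console across the operator's view; origin on the counter under the middle of the hammer, x along the handle to the head.

How it is judged (in metres and radians):
On the way, in this order (a step that is already met when the one before it is completed fails the run):
1. the blue product key is pressed (value of joint key_blue above 0.0025 m), for 0.05 s.
2. the blue key is up again and the green print key is pressed (value of joint key_print above 0.0025 m and value of joint key_blue below 0.001 m), for 0.05 s.
3. the green key is up again and the red clear key is pressed (value of joint key_clear above 0.0025 m and value of joint each of key_print, key_blue below 0.001 m), for 0.05 s.
At the end, for the whole second after the job is handed in: All eight keys are up (less than 1 mm down), the carton of bolts lies on the pan within 10 mm of where it was, and the other carton, the can and the hammer within 20 mm of where they were (value of joint each of key_blue, key_yellow, key_white, key_black, key_zero, key_tare, key_clear, key_print below 0.001 m and distance of bolt_box_center from where it was at the start of the episode below 0.01 m and distance of each of washer_box_center, spray_can_center, hammer from where it was at the start of the episode below 0.02 m); the robot touches nothing.
It fails at once if any other key is pressed (2 mm or more) (value of joint any of key_yellow, key_white, key_black, key_zero, key_tare above 0.002 m).
It fails at once if two of the keys are down together (value of joint each of key_blue, key_print above 0.002 m or value of joint each of key_blue, key_clear above 0.002 m or value of joint each of key_print, key_clear above 0.002 m).
It fails at once if a key or the scale is pushed hard (over 20 N) (contact force between any of the fingers, the arm and scale above 20 N or contact force between any of the fingers, the arm and blue_base above 20 N).
It fails at once if the carton of bolts is shifted or lifted on the pan (10 mm) (distance of bolt_box_center from where it was at the start of the episode above 0.01 m).
It fails at once if the other carton, the can or the hammer is shifted or lifted (20 mm) (distance of any of washer_box_center, spray_can_center, hammer from where it was at the start of the episode above 0.02 m).
It also fails if it takes over 38 s, if anything falls off the work surface, if the arm or the gripper's body presses on something with over 40 N, if the wrist force passes 120 N, or if a joint passes its speed limit or range.

## Working session

There is one attempt and no reset: what is moved stays moved. The work goes in short steps, Python scripts to look and compute and a tool call to move; the robot and the scene stay as the last step left them, time stands still between calls to the robot, and variables do not carry over. Pictures are saved under pics/ and viewed, at most 10 in all, crops included, and the job is handed in when it is done.

Besides the shell and the picture viewer there is one more tool, called by a JSON object that holds its "fn" and its "kwargs", one argument or row to a line. arm_command: Moves the arm, as the interface text tells. Its arguments: {"type":"object","properties":{"targets":{"type":"array","items":{"type":"number"}},"claw":{"type":"number"},"force":{"type":"number"}},"required":["targets"]}

```bash
mkdir -p pics
python3 - <<'E'
from plant import manip
import cv2,numpy as np
for n in("side","top"):
    im=manip.capture(n); cv2.imwrite(f"pics/{n}0.png",im[:,:,::-1]); m=manip.camera_model(n); print(n,m)
s=manip.get_state();print(s["t"],s["eef_pos"],s["tool_rot"],s["opening"])
E
```

```text
side {'vfov': 45.26594919420687, 'cx': 325.2597930130038, 'cy': 238.00637396024712, 'extrinsics': array([[ 0.77527157,  0.35052445, -0.52543944,  0.02570221],
       [-0.6311824 ,  0.3986923 , -0.6653219 , -0.61580666],
       [-0.02372293,  0.84745328,  0.53033967,  0.65184192],
       [ 0.        ,  0.        ,  0.        ,  1.        ]])}
top {'vfov': 42.889156880796136, 'cx': 320.6418649379465, 'cy': 234.68913342347014, 'extrinsics': array([[-0.01190159,  0.98602943, -0.16614547,  0.33808169],
       [-0.99992233, -0.01235075, -0.00167041,  0.05113326],
       [-0.0036991 ,  0.16611269,  0.98609984,  1.45334389],
       [ 0.        ,  0.        ,  0.        ,  1.        ]])}
0.1 [0.16570467 0.55008449 0.24145494] [[-9.57441463e-01  2.88626389e-01 -8.07362674e-04]
 [ 2.88627303e-01  9.57440421e-01 -1.45594869e-03]
 [ 3.52776445e-04 -1.62701256e-03 -9.99998614e-01]] 1.0038800495957887
```

View pics/top0.png

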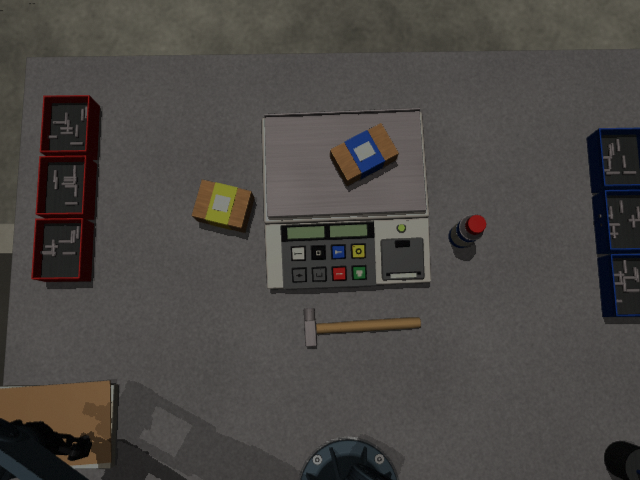

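View pics/side0.png

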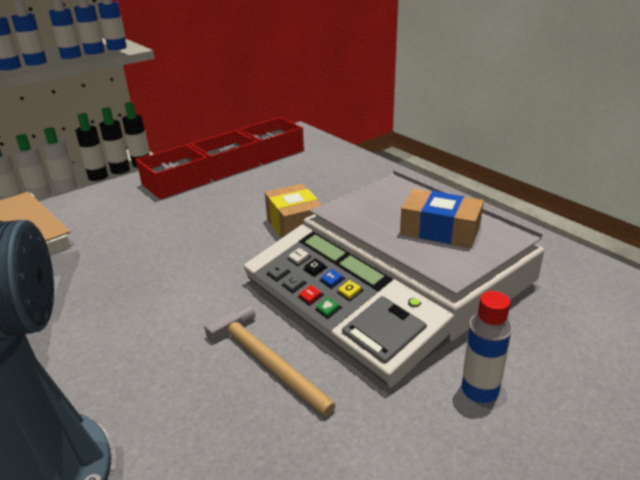

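Blue key is at top (338,252) and side (331,277), red clear at top (339,273) and side (310,294), and green print at top (359,273) and side (328,307). The scale is nearly square to the world, and the arm is clear of it.

```bash
cat > h.py <<'E'
import cv2,numpy as np
from plant import manip
def ray(n,p):
    m=manip.camera_model(n);f=240/np.tan(np.radians(m["vfov"]/2));E=m["extrinsics"]
    d=E[:3,:3]@np.array([(p[0]-m["cx"])/f,-(p[1]-m["cy"])/f,-1]);return E[:3,3],d/np.linalg.norm(d)
def tri(ps):
    A=0;b=0;R=[ray(n,p) for n,p in ps.items()]
    for o,d in R: P=np.eye(3)-np.outer(d,d);A=A+P;b=b+P@o
    x=np.linalg.solve(A,b);return x,[np.linalg.norm((np.eye(3)-np.outer(d,d))@(x-o)) for o,d in R]
rng={"blue":((105,110,60),(125,255,255)),"green":((55,100,40),(85,255,255)),"red":((0,150,100),(6,255,255)),"yellow":((24,120,100),(34,255,255))}
near={"top":dict(blue=(338,252),red=(339,273),green=(359,273),yellow=(358,251)),"side":dict(blue=(331,277),red=(310,294),green=(328,307),yellow=(349,289))}
def keyc(im,n,c):
    h=cv2.cvtColor(im,cv2.COLOR_RGB2HSV);m=cv2.inRange(h,*rng[c])
    u,v=near[n][c];w=np.zeros_like(m);w[v-14:v+15,u-16:u+17]=255;m&=w
    cs,_=cv2.findContours(m,cv2.RETR_EXTERNAL,cv2.CHAIN_APPROX_NONE)
    k=max(cs,key=cv2.contourArea);return cv2.minAreaRect(k)
E
python3 - <<'E'
from h import *
T={n:cv2.imread(f"pics/{n}0.png")[:,:,::-1].copy() for n in near}
for c in rng:
    r={n:keyc(T[n],n,c) for n in near};x,e=tri({n:r[n][0] for n in near})
    print(c,x.round(4),np.round(e,4),[np.round(r[n][0]+r[n][1],1) for n in near])
# print top-only at plane z
    for z in (.058,.07):
        o,d=ray("top",r["top"][0]);print("  top z",z,(o+d*(z-o[2])/d[2]).round(4))
E
```

```text
blue [0.5335 0.0146 0.0642] [0.0011 0.0011] [array([337.5, 251.5,  11. ,  11. ]), array([331.5, 277.5,  15.6,  17. ])]
  top z 0.058 [0.5334 0.0151 0.058 ]
  top z 0.07 [0.5317 0.0154 0.07  ]
green [ 0.4856 -0.0331  0.0545] [0.0012 0.0012] [array([358.5, 272.5,  11. ,  11. ]), array([327.7, 306.4,  15.6,  18.7])]
  top z 0.058 [ 0.4842 -0.0322  0.058 ]
  top z 0.07 [ 0.483  -0.0315  0.07  ]
red [0.4846 0.0132 0.0555] [0.0008 0.0008] [array([338.5, 273. ,  10. ,  11. ]), array([309.8, 293.3,  14.1,  16.3])]
  top z 0.058 [0.4837 0.0136 0.058 ]
  top z 0.07 [0.4824 0.014  0.07  ]
yellow [ 0.5344 -0.032   0.0672] [0.0006 0.0006] [array([358. , 250.5,  11. ,  10. ]), array([349.3, 288.3,  14.8,  18.3])]
  top z 0.058 [ 0.5351 -0.0322  0.058 ]
  top z 0.07 [ 0.5334 -0.0315  0.07  ]
```

{"fn": "arm_command", "kwargs": {
  "targets": [0, 0, 0, 8, 0, 0, 0, 8, 0, 0, 0, 0],
  "claw": 0,
  "force": 20
}}

```text
t: 0.4
eef_pos: [0.1658, 0.5503, 0.2418]
tool_rot: [[-1.0, 0.012, -0.0], [0.012, 1.0, -0.001], [0.0, -0.001, -1.0]]
contact_force: [0.1, -0.4, -0.6]
opening: 0.514
gripper_force: 0.0
```

{"fn": "arm_command", "kwargs": {
  "targets": [0.026, -0.038, 0, 0, 0.026, -0.038, 0, 0, 0.026, -0.038, 0, 0, 0.026, -0.038, 0, 0, 0.026, -0.038, 0, 0, 0.026, -0.038, 0, 0, 0.026, -0.038, 0, 0, 0.026, -0.038, 0, 0, 0.026, -0.038, 0, 0, 0.026, -0.038, 0, 0, 0.026, -0.038, 0, 0, 0.026, -0.038, 0, 0]
}}

```text
t: 1.6
eef_pos: [0.4786, 0.0927, 0.2423]
tool_rot: [[-1.0, 0.018, 0.0], [0.018, 1.0, 0.0], [-0.0, 0.0, -1.0]]
contact_force: [1.1, 0.0, 0.0]
opening: 0.004
gripper_force: 0.0
```

{"fn": "arm_command", "kwargs": {
  "targets": [0.026, -0.038, 0, 0, 0.025, -0.041, 0, 0, 0, 0, -0.04, 0, 0, 0, -0.04, 0, 0, 0, -0.03, 0, 0, 0, -0.02, 0, 0, 0, 0, 0, 0, 0, 0, 0]
}}

```text
t: 2.4
eef_pos: [0.529, 0.0156, 0.1125]
tool_rot: [[-1.0, 0.016, -0.001], [0.016, 1.0, 0.0], [0.001, 0.0, -1.0]]
contact_force: [0.1, 0.3, 0.5]
opening: 0.002
gripper_force: 0.0
```

Run:
```python
from h import *
o=[]
for n,b in(("side",(200,180,300,225)),("top",(260,180,200,150))):
    im=manip.capture(n)[:,:,::-1];x,y,w,h=b;cv2.imwrite(f"pics/{n}1.png",cv2.resize(im[y:y+h,x:x+w],(800,600),interpolation=cv2.INTER_CUBIC))
s=manip.get_state();print(s["t"],s["eef_pos"],s["contact_force"])
```

```text
2.5 [0.53009883 0.01539149 0.11386482] [ 0.56933002 -0.4406719   0.37386932]
```

View pics/side1.png

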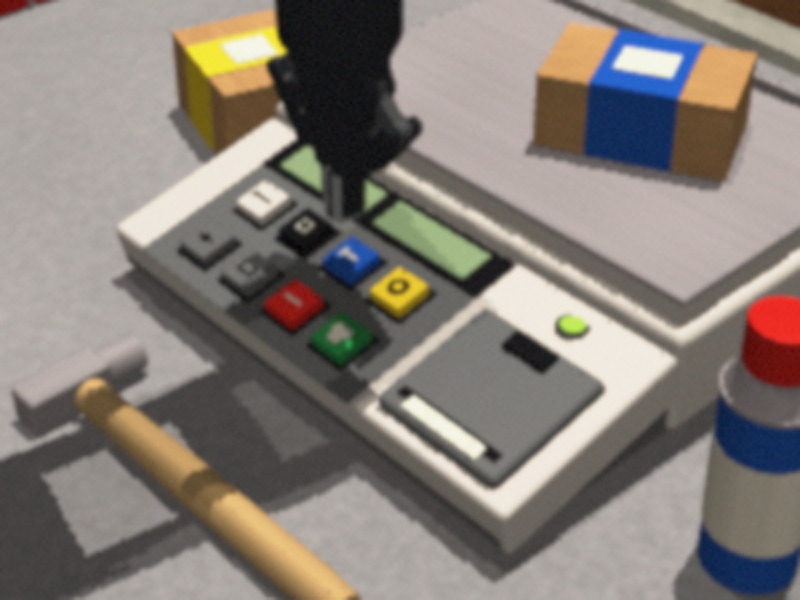

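The shut fingertips hang straight over the blue key: the tip is at side pixel (329,261), about 16 px above the key, as expected for 35 mm of height. I'll descend now.

{"fn": "arm_command", "kwargs": {
  "targets": [0, 0, -0.012, 0, 0, 0, -0.012, 0, 0, 0, -0.004, 0, 0, 0, -0.002, 0, 0, 0, 0, 0, 0, 0, 0, 0]
}}

```text
t: 3.1
eef_pos: [0.5291, 0.0155, 0.0824]
tool_rot: [[-1.0, 0.014, 0.0], [0.014, 1.0, -0.0], [-0.0, -0.0, -1.0]]
contact_force: [0.2, 0.1, -0.1]
opening: -0.001
gripper_force: 0.0
```

{"fn": "arm_command", "kwargs": {
  "targets": [0, 0, -0.001, 0, 0, 0, -0.001, 0, 0, 0, 0, 0, 0, 0, 0, 0]
}}

```text
t: 3.5
eef_pos: [0.529, 0.0155, 0.0803]
tool_rot: [[-1.0, 0.014, 0.0], [0.014, 1.0, -0.0], [-0.0, -0.0, -1.0]]
contact_force: [-0.0, -0.9, -0.1]
opening: 0.001
gripper_force: 0.0
```

{"fn": "arm_command", "kwargs": {
  "targets": [0, 0, -0.001, 0, 0, 0, 0, 0, 0, 0, 0, 0]
}}

```text
t: 3.8
eef_pos: [0.5292, 0.0155, 0.0795]
tool_rot: [[-1.0, 0.014, 0.0], [0.014, 1.0, -0.0], [-0.0, -0.0, -1.0]]
contact_force: [0.0, 0.9, 1.6]
opening: 0.0
gripper_force: 0.8
```

{"fn": "arm_command", "kwargs": {
  "targets": [0, 0, -0.001, 0, 0, 0, -0.001, 0, 0, 0, 0, 0, 0, 0, 0, 0]
}}

```text
t: 4.2
eef_pos: [0.5295, 0.0155, 0.0776]
tool_rot: [[-1.0, 0.014, 0.001], [0.014, 1.0, -0.0], [-0.001, -0.0, -1.0]]
contact_force: [1.6, 0.7, 3.6]
opening: -0.001
gripper_force: 1.7
```

{"fn": "arm_command", "kwargs": {
  "targets": [0, 0, -0.001, 0, 0, 0, 0, 0, 0, 0, 0, 0]
}}

```text
t: 4.5
eef_pos: [0.5295, 0.0155, 0.0766]
tool_rot: [[-1.0, 0.014, 0.001], [0.014, 1.0, -0.0], [-0.001, -0.0, -1.0]]
contact_force: [1.3, 1.0, 5.2]
opening: 0.001
gripper_force: 2.1
```

{"fn": "arm_command", "kwargs": {
  "targets": [0, 0, -0.001, 0, 0, 0, 0, 0, 0, 0, 0, 0]
}}

```text
t: 4.8
eef_pos: [0.5295, 0.0154, 0.0757]
tool_rot: [[-1.0, 0.014, 0.001], [0.014, 1.0, -0.0], [-0.001, -0.0, -1.0]]
contact_force: [2.0, 0.3, 5.1]
opening: -0.003
gripper_force: 2.6
```

Run:
```python
from h import *
im=manip.capture("side")[:,:,::-1];x,y,w,h=260,230,120,90
cv2.imwrite("pics/side2.png",cv2.resize(im[y:y+h,x:x+w],(800,600),interpolation=cv2.INTER_CUBIC))
s=manip.get_state();print(s["t"],s["eef_pos"],s["contact_force"])
```

```text
4.85 [0.52947439 0.01546872 0.07567292] [2.05221854 0.75627101 5.05746954]
```

View pics/side2.png

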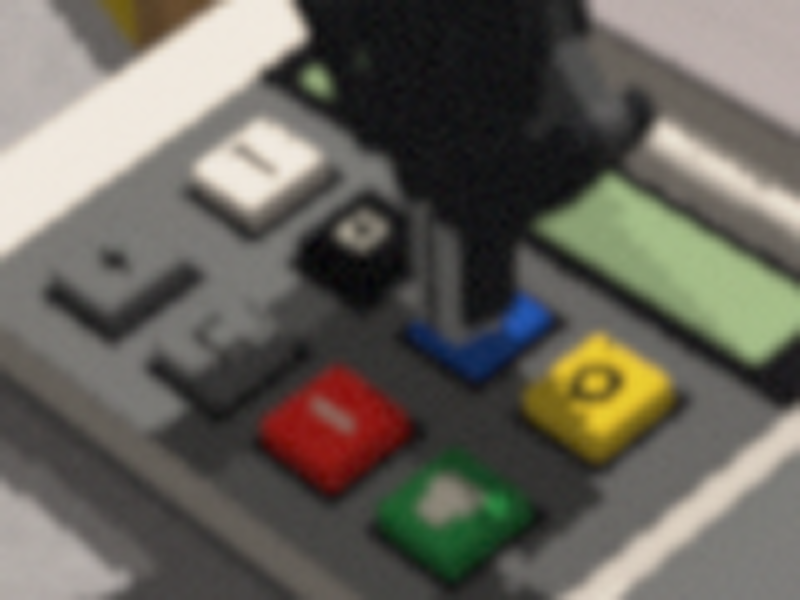

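The blue key is clearly down at crop (480,340), with the finger on it alone; the black and yellow keys beside it are still up. I'll release it and go to the green key.

{"fn": "arm_command", "kwargs": {
  "targets": [0, 0, 0.01, 0, 0, 0, 0.02, 0, -0.024, -0.024, 0, 0, -0.024, -0.023, 0, 0, 0, 0, 0, 0, 0, 0, -0.015, 0, 0, 0, -0.012, 0, 0, 0, -0.004, 0, 0, 0, 0, 0, 0, 0, 0, 0]
}}

```text
t: 5.85
eef_pos: [0.481, -0.0312, 0.0743]
tool_rot: [[-1.0, 0.013, -0.001], [0.013, 1.0, 0.0], [0.001, 0.0, -1.0]]
contact_force: [-0.4, 0.2, -0.0]
opening: -0.001
gripper_force: 0.0
```

{"fn": "arm_command", "kwargs": {
  "targets": [0, 0, -0.002, 0, 0, 0, -0.001, 0, 0, 0, -0.001, 0, 0, 0, 0, 0, 0, 0, 0, 0]
}}

```text
t: 6.35
eef_pos: [0.4809, -0.0314, 0.0703]
tool_rot: [[-1.0, 0.014, 0.0], [0.014, 1.0, 0.0], [-0.0, 0.0, -1.0]]
contact_force: [-0.0, 0.7, -0.0]
opening: -0.002
gripper_force: 0.0
```

{"fn": "arm_command", "kwargs": {
  "targets": [0, 0, -0.001, 0, 0, 0, 0, 0, 0, 0, 0, 0]
}}

```text
t: 6.65
eef_pos: [0.4812, -0.0315, 0.0695]
tool_rot: [[-1.0, 0.014, 0.0], [0.014, 1.0, -0.0], [-0.0, -0.0, -1.0]]
contact_force: [1.0, -0.2, 1.0]
opening: 0.0
gripper_force: 0.6
```

{"fn": "arm_command", "kwargs": {
  "targets": [0, 0, -0.001, 0, 0, 0, -0.001, 0, 0, 0, -0.001, 0, 0, 0, 0, 0, 0, 0, 0, 0]
}}

```text
t: 7.15
eef_pos: [0.4816, -0.0316, 0.0667]
tool_rot: [[-1.0, 0.014, 0.001], [0.014, 1.0, -0.0], [-0.001, -0.0, -1.0]]
contact_force: [2.0, 1.2, 3.6]
opening: -0.004
gripper_force: 1.9
```

{"fn": "arm_command", "kwargs": {
  "targets": [0, 0, -0.001, 0, 0, 0, 0, 0, 0, 0, 0, 0]
}}

```text
t: 7.45
eef_pos: [0.4815, -0.0316, 0.0656]
tool_rot: [[-1.0, 0.014, 0.001], [0.014, 1.0, -0.0], [-0.001, -0.0, -1.0]]
contact_force: [2.0, 1.3, 6.2]
opening: 0.0
gripper_force: 2.4
```

Run:
```python
from h import *
im=manip.capture("side")[:,:,::-1];x,y,w,h=260,230,120,90
cv2.imwrite("pics/side3.png",cv2.resize(im[y:y+h,x:x+w],(800,600),interpolation=cv2.INTER_CUBIC))
s=manip.get_state();print(s["t"],s["eef_pos"],s["contact_force"])
```

```text
7.5 [ 0.48147645 -0.03159629  0.06560207] [2.03774754 0.21806114 5.62292527]
```

View pics/side3.png

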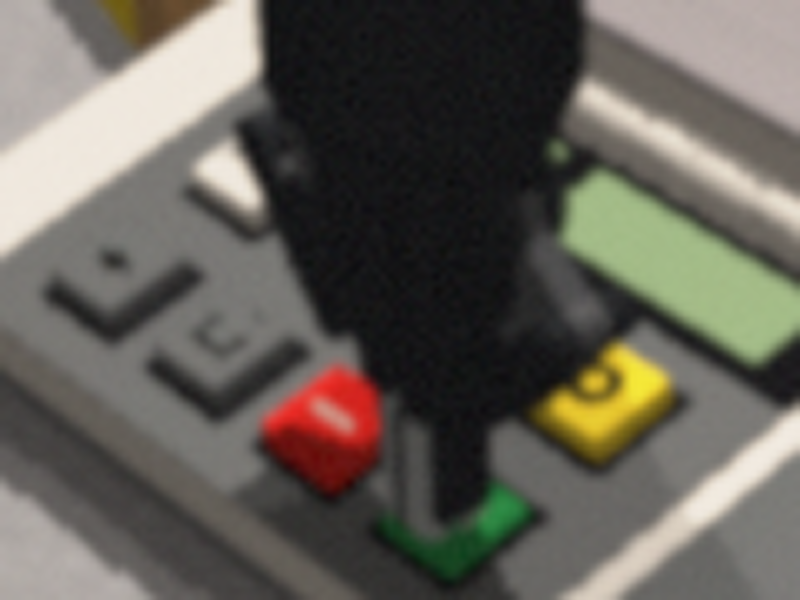

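The green key is down at crop (450,530), at about 6 N, and the red key beside it is up. Next is the red clear key.

{"fn": "arm_command", "kwargs": {
  "targets": [0, 0, 0.01, 0, 0, 0, 0.02, 0, 0, 0.022, 0, 0, 0, 0.023, 0, 0, 0, 0, 0, 0, 0, 0, -0.012, 0, 0, 0, -0.01, 0, 0, 0, -0.003, 0, 0, 0, 0, 0]
}}

```text
t: 8.4
eef_pos: [0.4799, 0.0131, 0.0691]
tool_rot: [[-1.0, 0.014, -0.003], [0.014, 1.0, 0.0], [0.003, 0.0, -1.0]]
contact_force: [-1.2, 0.2, 1.3]
opening: -0.003
gripper_force: 0.7
```

{"fn": "arm_command", "kwargs": {
  "targets": [0, 0, -0.001, 0, 0, 0, -0.001, 0, 0, 0, 0, 0, 0, 0, 0, 0]
}}

```text
t: 8.8
eef_pos: [0.481, 0.0134, 0.0685]
tool_rot: [[-1.0, 0.014, 0.0], [0.014, 1.0, -0.0], [-0.0, -0.0, -1.0]]
contact_force: [-2.2, -0.2, 2.3]
opening: -0.001
gripper_force: 1.1
```

{"fn": "arm_command", "kwargs": {
  "targets": [0, 0, -0.001, 0, 0, 0, -0.001, 0, 0, 0, 0, 0, 0, 0, 0, 0]
}}

```text
t: 9.2
eef_pos: [0.4814, 0.0134, 0.0666]
tool_rot: [[-1.0, 0.013, 0.001], [0.013, 1.0, -0.0], [-0.001, -0.0, -1.0]]
contact_force: [-0.9, -1.2, 3.9]
opening: -0.002
gripper_force: 2.0
```

{"fn": "arm_command", "kwargs": {
  "targets": [0, 0, -0.001, 0, 0, 0, 0, 0, 0, 0, 0, 0]
}}

```text
t: 9.5
eef_pos: [0.4815, 0.0134, 0.0656]
tool_rot: [[-1.0, 0.014, 0.001], [0.014, 1.0, -0.0], [-0.001, -0.0, -1.0]]
contact_force: [-0.4, -1.4, 5.3]
opening: -0.002
gripper_force: 2.5
```

Run:
```python
from h import *
im=manip.capture("side")[:,:,::-1];x,y,w,h=260,230,120,90
cv2.imwrite("pics/side4.png",cv2.resize(im[y:y+h,x:x+w],(800,600),interpolation=cv2.INTER_CUBIC))
s=manip.get_state();print(s["t"],s["eef_pos"],s["contact_force"])
```

```text
9.55 [0.48155091 0.01341702 0.06564288] [-1.0726159  -1.25952871  4.13077416]
```

View pics/side4.png

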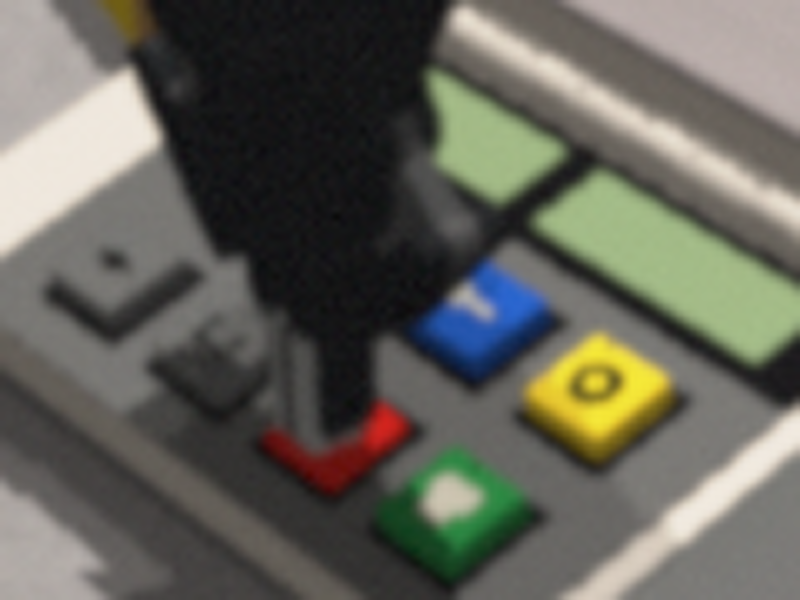

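The red key is down at crop (335,450), and blue and green are up. I'll press 1 mm further for margin, then lift away.

{"fn": "arm_command", "kwargs": {
  "targets": [0, 0, -0.001, 0, 0, 0, 0, 0, 0, 0, 0.01, 0, 0, 0, 0.03, 0, 0, 0, 0.04, 0, 0, 0, 0.04, 0, 0, 0, 0, 0, 0, 0, 0, 0]
}}

```text
t: 10.35
eef_pos: [0.4813, 0.0137, 0.1853]
tool_rot: [[-1.0, 0.013, 0.002], [0.013, 1.0, -0.0], [-0.002, -0.0, -1.0]]
contact_force: [-0.9, 0.7, -0.5]
opening: -0.002
gripper_force: 0.0
```

{"fn": "arm_command", "kwargs": {
  "targets": [0, 0.04, 0, 0, 0, 0.04, 0, 0, 0, 0.04, 0, 0, 0, 0.04, 0, 0, 0, 0.04, 0, 0, 0, 0, 0, 0, 0, 0, 0, 0]
}}

```text
t: 11.05
eef_pos: [0.4794, 0.2141, 0.1824]
tool_rot: [[-1.0, 0.011, -0.004], [0.011, 1.0, -0.001], [0.004, -0.001, -1.0]]
contact_force: [-0.2, 0.7, -0.9]
opening: -0.002
gripper_force: 0.0
```

Run:
```python
from h import *
im=manip.capture("side")[:,:,::-1]
cv2.imwrite("pics/side5.png",im)
s=manip.get_state();print(s["t"],s["eef_pos"],s["contact_force"])
```

```text
11.1 [0.47980327 0.21322932 0.18268491] [-0.49348655  0.29553836  0.4662511 ]
```

View pics/side5.png

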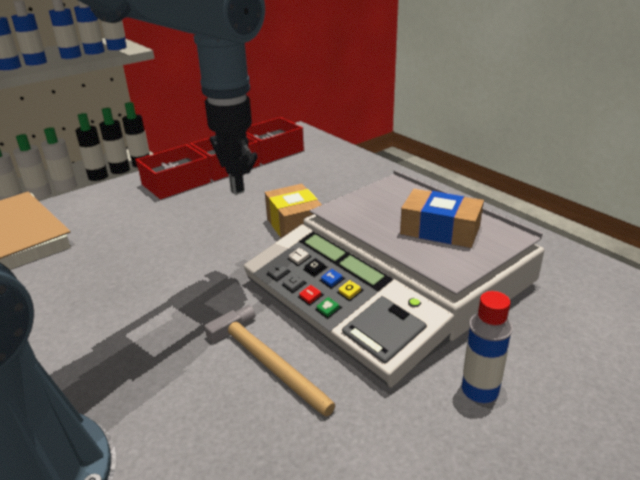

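All keys are up, the cartons, can and hammer look unmoved, and the arm hangs free at side pixel (237,185).

```bash
python3 -c "
from plant import manip
print(manip.finish_job())"
```

```text
the job is handed in; nothing more can be done
None
```

I pressed the blue, green and red keys in that order, each released before the next, and handed the job in at about 11 s with every key up and nothing else visibly moved; the judge's verdict was not shown.

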